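# Start the vial shaker from its control deck

## Robot

A 7-joint arm with a two-finger parallel gripper is mounted at the origin on the work surface. World frame = base frame: x ahead of the robot, y to its left, z up, the work surface at z = 0. Lengths are in m, angles in degrees, forces in N, time in s.
With the tool pointing down it reaches from about 0.4 to 0.875 m from the base axis. Payload 4.4 kg.
Tool frame: the origin (TCP) lies on the centre line of the jaws, within the pads' length; the fingertips stand 22 mm ahead of it and the grasp point (between the pads) lies 3 mm ahead of it; z points along the fingers, y is the line along which they close (so a half turn about z gives the same grasp; the last joint's range is limited). The gripper opens to 85 mm and grips with 20 to 120 N. Pads are 22 mm wide; open, the fingers measure 114 mm over their backs; the gripper's body (76 mm by 85 mm) begins 54 mm behind the grasp point. The pads swing forward as they close: fully open they stand 13 mm farther back than shut.
Start: joints at [69.912, 36.005, 2.206, 86.941, -1.547, 57.084, -1.146], TCP at [0.183, -0.624, 0.253] pointing down, gripper open.
Joint ranges: [-175.42, 175.42], [-21.48, 121.26], [-71.46, 75.88], [10.55, 141.38], [-63.04, 243.04], [13.31, 113.54], [-168.57, 168.57]. Speed limits (degrees/s): [147.25, 147.25, 180, 180, 180, 180, 180].

## Interface

Orientations are given as a 3x3 rotation matrix whose columns are the frame's x, y, z axes.
In Python, from cell import bot gives the robot as it stands.
- The arm moves only by the tool arm_command, never from a script. Its argument "targets" is a list that holds one entry, the list of rows, each a list of 7 numbers: the turn, a rotation vector about the tool's x, y, z scaled (see below), then the shift along the tool's x, y, z scaled (see below), then the opening, from -1 (shut) to 1 (fully open). In form: [[[rx, ry, rz, x, y, z, fingers], ...]]. A call has 1 to 10 rows; each row is the pose to reach, as a shift and turn from the pose commanded when the call began, along the tool's axes at that moment; what a row does not reach only later rows make up. The controller multiplies each number of a shift by 25 cm and each number of a turn by 90 degrees. A row lasts 1/10 s, in which the tool goes at most 50 mm and 8.59 degrees, less where a joint would pass 70% of its speed; a pose out of reach is approached as far as the arm can. A call with a number of a shift or a turn outside -1 to 1 is refused whole. A call with a gripper value outside its range is refused whole. The fingers move at their own pace and stop on an object; "squeeze" is the grip in N (left out, the last holds). Time passes only in rows, so rows that repeat a pose let the fingers close. It gives the time, the measured TCP pose, the force, the opening and the grip force at its end, in the units of the state.
- bot.get_obs(): the state, without advancing time (a new reading comes with each control period).
- bot.get_image(name): name is "side" or "top" or "wrist"; returns (picture, depth): 400x640x3 uint8, red, green, blue; 400x640 float32, m along the optical axis (not along the pixel's ray), 0 where there is no reading.
- bot.get_calibration(name): a dict with "fovy" (degrees; the focal length in pixels is half the picture's height over the tangent of half this angle, whatever the lens; pixels are square), "cx", "cy" (the principal point, pixels), "world_to_cam" (4x4, takes a point from world to camera coordinates). Camera axes: x right, y down, z forward; pixel columns grow to the right and rows downward; lengths in m; the calibration is good to about 2 mm. A picture is of the moment at which its call begins: read the wrist's pose just before it. get_calibration takes no time and is no camera call; for the wrist camera it gives the pose at the moment of the call.
- bot.close_job(): hands the job in; it is judged then, once.
The state is a dict: "time": time; "q": joint angles; "joint_vel": joint speeds; "joint_torque": joint torques, N m; "ee_pos": TCP position; "tcp_rot": TCP orientation; "ft_force": force on the tool from outside, world axes, zero at the start; "wrist_torque": the same for the moment, N m; "width": opening from 0.0 (shut) to 1.0 (fully open); "grip_force": force on a finger pad.
Only numpy, scipy, OpenCV 4.12 (cv2) and the standard library are available. Lean on these libraries where they do the work, as an engineer would, in place of code of your own. Each camera call takes 0.05 s, during which the arm holds its last target. There are 200 camera calls.

## Task

Start the vial shaker from its control deck by pressing with the fingertips: first press down the raised end of the power rocker until it has tipped fully over, then push the long bar key all the way down so that it stays down, and last press the larger round button fully down and let it come back up. Keep to that order, do not press the smaller round button, and leave the vial standing among the controls, the vial rack and the two bottles where they are.

Things in the scene. Friction and masses are not known exactly. Their poses are not given: they have to be found in the camera images.
- shaker: White vial shaker fixed on the bench, 300 (x) by 540 (y) by 75 mm high. Origin at bench height under the centre of its control deck; x points away from its front edge, y to its left, where the aluminium shaking platform with the vial rack lies (centre 270 mm left, top 95 mm, rails to 107 mm high). Its place and yaw vary.
- deck (a point): Centre of the top of the grey control deck (270 by 270 mm, level, 75 mm above the bench), axes as the shaker. It has four controls, one in each quarter, about 50 mm ahead or back and 55 mm left or right of this point; which is in which quarter varies. Their sides are parallel to the shaker's axes.
- rocker_raised_end (a point): Where to press the power rocker: top centre of the grey ridge (8 mm wide, 5 mm high) across its raised end. Broad white paddle 76 (x) by 40 mm (y) on a black base 88 by 52 by 10 mm, pivot along y at its middle, ridges 34 mm either side. The end away from the shaker's front (+x) is up: ridge about 33 mm above the deck, 24 mm when tipped over. The point moves with the paddle.
- rocker (a joint): Tilt of the power rocker (rad): 0 with its far end fully up (off), 0.26 with it fully down (on). It stays where it is left; pressing on the ridge takes about 2 to 4 N.
- bar_top (a point): Centre of the top face of the long bar key: white, 84 mm long (y), 22 mm wide (x), in a black base 100 by 36 by 12 mm; top 24 mm above the deck when up, 16 mm when fully down. The point moves with the key; its axes are the shaker's.
- bar (a joint): How far the bar key is pressed down (m): 0 up, 0.008 fully down. It slides straight down against about 4 N of friction and stays where it is left.
- start_top (a point): Centre of the top of the larger round button (start): white, 40 mm across, in a round black base 56 mm across and 12 mm high; top 22 mm above the deck when up (this point lies there, 18 mm above the button's own foot, and moves with it).
- start (a joint): How far the larger round button is pressed (m): 0 up, 0.006 fully down. A spring: about 2 N to start it, 6 N fully down; it comes back up.
- small_top (a point): Centre of the top of the smaller round button, which must not be pressed: white, 20 mm across, in a round black base 36 mm across and 12 mm high, same height and spring as the larger one.
- small (a joint): How far the smaller round button is pressed (m): 0 up, 0.006 fully down.
- vial: Loose amber vial with a blue cap standing near the centre of the deck among the controls, 24 mm across, 45 mm tall, 30 g. Origin under its centre, on the deck. Leave it.
- rack: Loose white vial rack with small capped vials on the shaking platform, 90 by 160 mm, 55 mm high with the vials, 0.5 kg. Origin under its centre. Leave it.
- reagent: Amber reagent bottle standing on the bench to the right of the shaker, 68 mm across, 150 mm tall, 0.5 kg. Origin under its centre. Leave it.
- wine: Dark wine bottle with a cork standing on the bench to the right of the shaker, 75 mm across, 313 mm tall, 1.2 kg. Origin under its centre. Leave it.

How it is judged:
By the outcome, as a careful person would: the job done as asked, in the order asked, and still so for the second after the job is handed in, with the robot touching nothing.
It also fails if it takes over 48 s, if anything falls off the work surface, if the arm or the gripper's body presses on something with over 40 N, if the wrist force passes 120 N, or if a joint passes its speed limit or range.

## Working session

There is one attempt and no reset: what is moved stays moved. The work goes in short steps, Python scripts to look and compute and a tool call to move; the robot and the scene stay as the last step left them, time stands still between calls to the robot, and variables do not carry over. Pictures are saved under pics/ and viewed, at most 10 in all, crops included, and the job is handed in when it is done.

Besides the shell and the picture viewer there is one more tool, called after "Emit:" as name(argument=value, ...), one argument or row to a line, values as JSON. arm_command: Moves the arm, as the interface text tells. Its arguments: {"type":"object","properties":{"targets":{"type":"array","items":{"type":"array","items":{"type":"array","items":{"type":"number"}}}},"squeeze":{"type":"number"}},"required":["targets"]}

```bash
mkdir -p pics; ls; cat > h.py <<'E'
import numpy as np, cv2
from cell import bot
def snap(name,tag):
    c=bot.get_calibration(name); im,d=bot.get_image(name)
    cv2.imwrite(f'pics/{tag}.png',im[:,:,::-1]); np.savez(f'{tag}.npz',im=im,d=d,T=c['world_to_cam'],k=[c['fovy'],c['cx'],c['cy']])
    return im,d
def cloud(tag):
    z=np.load(f'{tag}.npz'); d=z['d']; fovy,cx,cy=z['k']; f=200/np.tan(np.radians(fovy/2))
    v,u=np.mgrid[0:400,0:640]
    P=np.stack([(u-cx)/f*d,(v-cy)/f*d,d,np.ones_like(d)],-1)
    W=(P@np.linalg.inv(z['T']).T)[...,:3]; W[d==0]=np.nan
    return z['im'],W
E
python3 - <<'E'
from h import *
for n in('top','side'): snap(n,n+'1')
a=[cv2.imread(f'pics/{n}1.png') for n in('top','side')]
o=bot.get_obs(); print(o['time'],o['ee_pos'],o['tcp_rot'],o['width'],o['ft_force'])
for n in('top','side','wrist'): c=bot.get_calibration(n); print(n,c['fovy'],np.linalg.inv(c['world_to_cam'])[:3,3].round(3))
E
```

```text
pics
0.1 [ 0.18252946 -0.62330596  0.25246934] [[ 9.59709856e-01  2.80992402e-01 -5.11869668e-04]
 [ 2.80992868e-01 -9.59708403e-01  1.66989462e-03]
 [-2.20179220e-05 -1.74644605e-03 -9.99998475e-01]] 0.9987271691433613 [ 0.9111203  -0.46991378 -0.32015657]
top 52.9635493536041 [0.428 0.001 0.967]
side 50.19359169313309 [ 0.363 -0.831  0.814]
wrist 65.92433036971542 [ 0.255 -0.601  0.373]
```

View pics/top1.png

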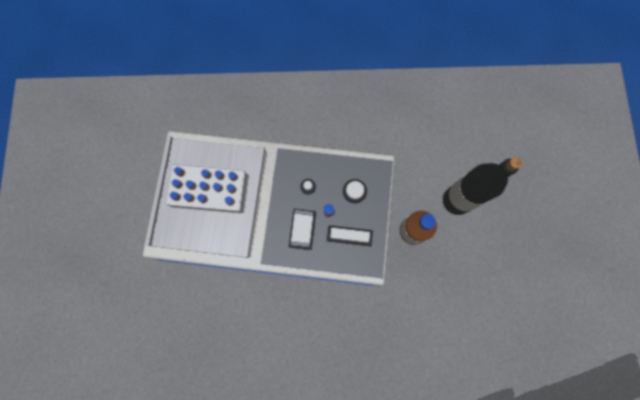

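View pics/side1.png

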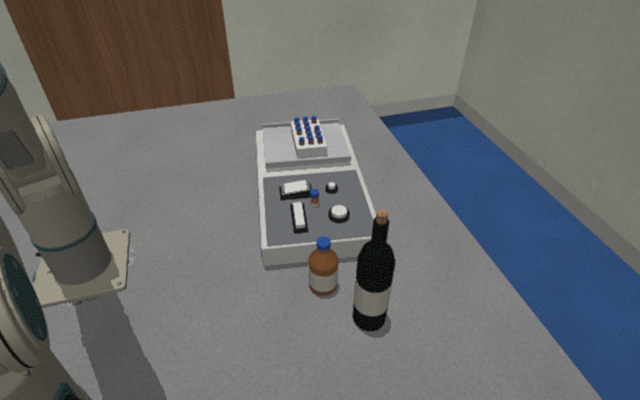

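Top view: the rocker is near-left (302,229), the bar near-right (350,236), the start button far-right (355,190), the small button far-left (308,186) and the vial at (329,210). The bottles are on the right. Next I measure these with depth.

```bash
python3 - <<'E'
from h import *
im,W=cloud('top1')
print({k:np.load('top1.npz')[k] for k in('T','k')})
for n,(u,v) in dict(rock=(302,229),rock_far=(303,216),rock_near=(301,243),bar=(350,236),start=(355,190),small=(308,186),vial=(329,210),deckc=(329,222),deck2=(285,200),deckR=(375,215),bench=(330,320),cFR=(393,157),cNR=(383,281),cFL=(168,134),cNL=(147,255),deckFL=(277,149),deckFR=(392,160),deckNR=(384,277),deckNL=(262,263)).items():
    print(n,W[v,u].round(4), im[v,u])
# white blobs within deck
hsv=cv2.cvtColor(im,cv2.COLOR_RGB2GRAY)
m=((hsv>150)&(W[...,2]>0.085)&(W[...,2]<0.13)).astype(np.uint8); m[:, :270]=0;m[:,390:]=0
n,l,s,c=cv2.connectedComponentsWithStats(m)
for i in range(1,n):
    if s[i,4]>20:
        p=W[l==i]; r=cv2.minAreaRect(p[:,:2].astype(np.float32)); print(s[i],c[i].round(1),np.nanmean(p,0).round(4),np.round(r[0],4),np.round(r[1],4),r[2])
cv2.imwrite('pics/top1c.png',cv2.resize(im[130:290,250:410,::-1],(600,600),interpolation=cv2.INTER_CUBIC))
E
```

```text
{'T': array([[-0.02776629, -0.99960561, -0.00420316,  0.01668138],
       [-0.97860566,  0.02804001, -0.20382524,  0.6154023 ],
       [ 0.20386271, -0.00154623, -0.97899827,  0.85916331],
       [ 0.        ,  0.        ,  0.        ,  1.        ]]), 'k': array([ 52.96354935, 322.9238404 , 201.76089165])}
rock [0.5488 0.0465 0.0999] [199 201 205]
rock_far [0.5774 0.0438 0.1003] [193 196 199]
rock_near [0.5184 0.0492 0.1005] [137 140 147]
bar [ 0.5308 -0.0573  0.0982] [199 202 206]
start [ 0.6334 -0.0727  0.0968] [199 201 205]
small [0.6459 0.0317 0.0955] [199 201 204]
vial [ 0.5855 -0.0131  0.1195] [ 52  94 179]
deckc [ 0.5662 -0.013   0.0767] [118 122 129]
deck2 [0.6195 0.0852 0.0763] [117 121 128]
deckR [ 0.5795 -0.1171  0.0747] [113 116 124]
bench [ 0.3485 -0.0094 -0.0015] [125 126 130]
cFR [ 0.715  -0.1664  0.0739] [162 163 161]
cNR [ 0.4333 -0.1269  0.0725] [168 168 169]
cFL [0.7863 0.3593 0.0757] [174 173 174]
cNL [0.504  0.3911 0.0761] [190 190 189]
deckFL [0.7422 0.103  0.0745] [152 153 155]
deckFR [ 0.7077 -0.1636  0.0741] [160 160 162]
deckNR [ 0.443  -0.1404 -0.0018] [140 140 142]
deckNL [0.4793 0.1367 0.0782] [143 144 152]
[304 181   8   8  49] [307.4 184.7] [0.6487 0.0329 0.0965] [0.6492 0.0329] [0.0158 0.0157] 37.24106979370117
[347 182  17  16 215] [354.7 189.5] [ 0.6347 -0.0722  0.0965] [ 0.6348 -0.0729] [0.0361 0.0347] 88.41709899902344
[292 214  20  29 500] [301.4 228.1] [0.5509 0.0478 0.0995] [0.5507 0.0478] [0.0386 0.0617] 81.89466857910156
[331 228  38  14 363] [349.6 234.4] [ 0.5343 -0.0566  0.098 ] [ 0.5344 -0.0564] [0.0821 0.021 ] 81.65252685546875
```

View pics/top1c.png

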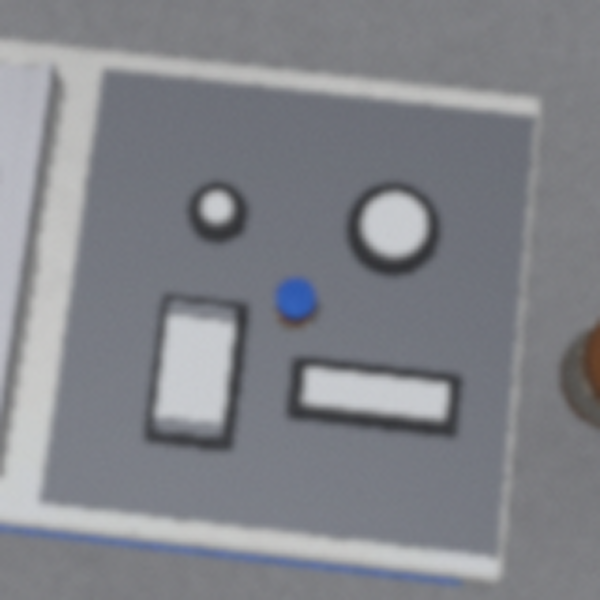

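```bash
python3 - <<'E'
from h import *
im,W=cloud('top1')
for n,(u,v) in dict(reag_cap=(428,222),cork=(514,163)).items(): print(n,W[v,u].round(3))
m=(W[...,2]>0.02)&(W[...,1]<-0.17); p=W[m]
for a,b in((.02,.1),(.1,.16),(.2,.35)):
    q=p[(p[:,2]>a)&(p[:,2]<b)]; print(a,q.min(0).round(3),q.max(0).round(3))
print(np.linalg.norm(bot.get_obs()['ee_pos'][:2]))
o=bot.get_obs();R=np.array(o['tcp_rot']); print(R.T@(np.array([.36,-.40,.29])-o['ee_pos'])/.25)
E
```

```text
reag_cap [ 0.549 -0.216  0.148]
cork [ 0.622 -0.327  0.311]
0.02 [ 0.518 -0.34   0.021] [ 0.652 -0.18   0.1  ]
0.1 [ 0.522 -0.346  0.1  ] [ 0.652 -0.186  0.16 ]
0.2 [ 0.59  -0.357  0.2  ] [ 0.657 -0.295  0.315]
0.6494823552771319
[ 0.93226712 -0.65802513 -0.14899418]
```

Emit:
arm_command(
  targets=[
    [[0, 0, 0.03, 0.1, -0.08, -0.02, -1], [0, 0, 0.07, 0.2, -0.17, -0.05, -1], [0, 0, 0.11, 0.32, -0.27, -0.08, -1], [0, 0, 0.15, 0.44, -0.37, -0.1, -1], [0, 0, 0.19, 0.56, -0.47, -0.12, -1], [0, 0, 0.23, 0.66, -0.55, -0.15, -1], [0, 0, 0.27, 0.75, -0.63, -0.15, -1]],
  ],
)

```text
time: 0.8
ee_pos: [0.3196, -0.4187, 0.2914]
tcp_rot: [[0.99, -0.14, 0.001], [-0.14, -0.99, -0.001], [0.001, 0.001, -1.0]]
ft_force: [-0.7, 0.2, -0.4]
width: 0.001
grip_force: 0.0
```

Emit:
arm_command(
  targets=[
    [[0, 0, 0, 0.03, -0.1, 0, -1], [0, 0, 0, 0.07, -0.26, 0, -1], [0, 0, 0, 0.11, -0.44, 0, -1], [0, 0, 0, 0.15, -0.62, 0, -1], [0, 0, 0, 0.2, -0.8, 0, -1], [0, 0, 0, 0.24, -1, 0, -1]],
  ],
)

```text
time: 1.4
ee_pos: [0.4126, -0.1803, 0.2908]
tcp_rot: [[0.99, -0.14, 0.0], [-0.14, -0.99, -0.0], [0.0, 0.0, -1.0]]
ft_force: [1.2, -0.1, -0.7]
width: -0.001
grip_force: 0.0
```

Emit:
arm_command(
  targets=[
    [[0, 0, 0, 0.05, -0.16, 0, -1], [0, 0, 0, 0.1, -0.32, 0, -1], [0, 0, 0, 0.15, -0.48, 0, -1], [0, 0, 0, 0.2, -0.64, 0, -1], [0, 0, 0, 0.24, -0.76, 0, -1], [0, 0, 0, 0.24, -0.76, 0, -1], [0, 0, 0, 0.24, -0.76, 0, -1]],
  ],
)

```text
time: 2.1
ee_pos: [0.4976, -0.0015, 0.2903]
tcp_rot: [[0.991, -0.137, -0.001], [-0.137, -0.991, -0.0], [-0.001, 0.001, -1.0]]
ft_force: [0.3, -0.4, -0.6]
width: -0.0
grip_force: 0.0
```

```bash
python3 - <<'E'
from h import *
o=bot.get_obs(); print(o['time'],o['ee_pos'])
snap('wrist','w1'); im,W=cloud('w1')
g=cv2.cvtColor(im,cv2.COLOR_RGB2GRAY)
m=((g>150)&(W[...,2]>0.085)&(W[...,2]<0.13)).astype(np.uint8)
n,l,s,c=cv2.connectedComponentsWithStats(m)
for i in range(1,n):
    if s[i,4]>200:
        p=W[l==i]; r=cv2.minAreaRect(p[:,:2].astype(np.float32)); print(s[i],np.nanmean(p,0).round(4),np.round(r[0],4),np.round(r[1],4),r[2])
E
```

```text
2.1 [ 0.49764661 -0.00146874  0.29034911]
[ 357    0   42   45 1467] [ 0.6343 -0.0738  0.097 ] [ 0.6338 -0.0739] [0.0372 0.0361] 77.36175537109375
[   0    2  104  115 2764] [0.6268 0.2065 0.1294] [0.637  0.2181] [0.093  0.0867] 83.47050476074219
[251  12  19  22 323] [0.6478 0.0314 0.0969] [0.6476 0.0313] [0.0166 0.017 ] 32.28693771362305
[128  18  16  74 209] [0.6364 0.1458 0.1068] [0.6355 0.1487] [0.0125 0.0605] 78.51896667480469
[  41   83  121  125 7684] [0.5429 0.2157 0.0954] [0.5606 0.2198] [0.1301 0.1221] 82.28551483154297
[ 243  103   42   60 2280] [0.552  0.0459 0.1001] [0.5503 0.0458] [0.0388 0.0584] 81.72445678710938
```

View pics/w1.png

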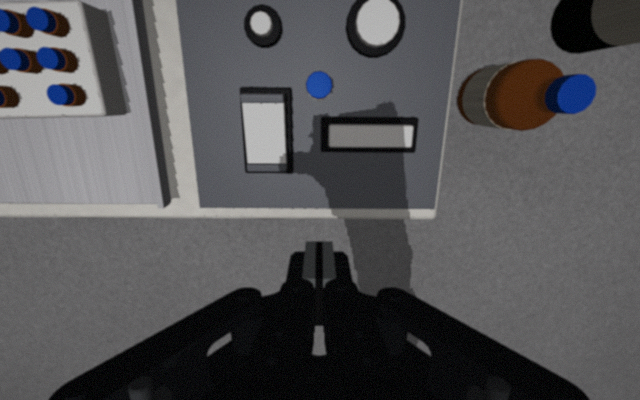

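The wrist picture shows the rocker at (266,130) with its far ridge at (264,98) and near ridge at (267,168), the bar at (369,135), the start button at (376,20), the vial at (319,84) and the shut fingertips at (319,260).

```bash
python3 - <<'E'
from h import *
im,W=cloud('w1')
for n,(u,v) in dict(ridge_far=(264,98),near=(267,168),barL=(328,135),barR=(414,135),bar=(369,135),vial=(319,84)).items(): print(n,np.nanmedian(W[v-2:v+3,u-2:u+3].reshape(-1,3),0).round(4))
o=bot.get_obs();R=np.array(o['tcp_rot']);p=np.array(o['ee_pos'])
print(R.T@(np.array([.584,.0420,.150])-p)/.25)
E
```

```text
ridge_far [0.5832 0.0383 0.1077]
near [0.5159 0.0498 0.0998]
barL [ 0.54   -0.0165  0.097 ]
barR [ 0.5265 -0.1047  0.0863]
bar [ 0.5347 -0.057   0.0988]
vial [ 0.5877 -0.014   0.1199]
[ 0.3188074  -0.22560151  0.56134947]
```

Emit:
arm_command(
  targets=[
    [[0, 0, 0, 0.15, -0.11, 0.1, -1], [0, 0, 0, 0.3, -0.2, 0.2, -1], [0, 0, 0, 0.32, -0.22, 0.35, -1], [0, 0, 0, 0.32, -0.22, 0.48, -1], [0, 0, 0, 0.32, -0.22, 0.56, -1], [0, 0, 0, 0.32, -0.22, 0.56, -1], [0, 0, 0, 0.32, -0.22, 0.56, -1]],
  ],
)

```text
time: 2.85
ee_pos: [0.5848, 0.04, 0.1512]
tcp_rot: [[0.99, -0.141, -0.0], [-0.141, -0.99, -0.001], [-0.0, 0.001, -1.0]]
ft_force: [0.3, -0.3, 0.3]
width: -0.001
grip_force: 0.0
```

Emit:
arm_command(
  targets=[
    [[0, 0, 0, 0, 0.0, 0.03, -1], [0, 0, 0, 0, 0, 0.06, -1], [0, 0, 0, 0, 0, 0.08, -1], [0, 0, 0, 0, 0, 0.09, -1], [0, 0, 0, 0, 0, 0.1, -1], [0, 0, 0, 0, 0, 0.11, -1], [0, 0, 0, 0, 0, 0.115, -1], [0, 0, 0, 0, 0, 0.12, -1]],
  ],
)

```text
time: 3.65
ee_pos: [0.5856, 0.0415, 0.1215]
tcp_rot: [[0.99, -0.139, 0.002], [-0.139, -0.99, 0.0], [0.002, -0.0, -1.0]]
ft_force: [-0.7, -1.6, 14.7]
width: -0.001
grip_force: 7.3
```

Emit:
arm_command(
  targets=[
    [[0, 0, 0, 0, 0, 0.004, -1], [0, 0, 0, 0, 0, 0.008, -1], [0, 0, 0, 0, 0, 0.008, -1]],
  ],
)

```text
time: 3.95
ee_pos: [0.5856, 0.0415, 0.1214]
tcp_rot: [[0.99, -0.139, 0.002], [-0.139, -0.99, 0.0], [0.002, -0.001, -1.0]]
ft_force: [-2.2, -0.4, 19.4]
width: 0.002
grip_force: 9.9
```

Emit:
arm_command(
  targets=[
    [[0, 0, 0, 0, 0, -0.08, -1], [0, 0, 0, 0, 0, -0.18, -1], [0, 0, 0, 0, 0, -0.26, -1], [0, 0, 0, -0.05, 0.12, -0.27, -1], [0, 0, 0, -0.1, 0.27, -0.27, -1], [0, 0, 0, -0.146, 0.416, -0.27, -1], [0, 0, 0, -0.146, 0.416, -0.27, -1], [0, 0, 0, -0.146, 0.416, -0.27, -1]],
  ],
)

```text
time: 4.75
ee_pos: [0.5331, -0.0569, 0.186]
tcp_rot: [[0.99, -0.141, -0.002], [-0.141, -0.99, 0.001], [-0.002, -0.0, -1.0]]
ft_force: [0.4, 0.7, 0.1]
width: -0.004
grip_force: 0.0
```

```bash
python3 - <<'E'
from h import *
snap('wrist','w2'); snap('side','s2')
a=cv2.imread('pics/w2.png'); b=cv2.imread('pics/s2.png')[140:280,200:440]
cv2.imwrite('pics/c2.png',np.vstack([a[:300],cv2.resize(b,(640,300),interpolation=cv2.INTER_CUBIC)]))
E
```

```text
(no output)
```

View pics/c2.png

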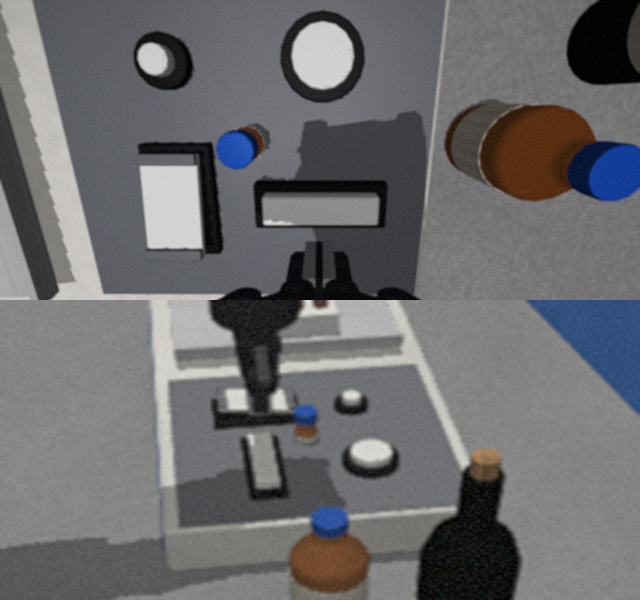

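The rocker, at (172,205) in the wrist picture, looks tipped, the vial stands at (238,148), and the bar is at (321,210). I check the ridge heights.

```bash
python3 - <<'E'
from h import *
im,W=cloud('w2')
for n,(u,v) in dict(far=(168,159),near=(175,253),bar=(321,208),start=(322,55),vial=(238,148)).items(): print(n,np.nanmedian(W[v-2:v+3,u-2:u+3].reshape(-1,3),0).round(4))
E
```

```text
far [0.5859 0.0391 0.0991]
near [0.5207 0.049  0.1083]
bar [ 0.5363 -0.0586  0.0985]
start [ 0.6352 -0.0731  0.0972]
vial [ 0.5887 -0.0153  0.1198]
```

Emit:
arm_command(
  targets=[
    [[0, 0, 0, 0, 0, 0.08, -1], [0, 0, 0, 0, 0, 0.16, -1], [0, 0, 0, 0, 0, 0.22, -1], [0, 0, 0, 0, 0, 0.25, -1], [0, 0, 0, 0, 0, 0.265, -1], [0, 0, 0, 0, 0, 0.28, -1], [0, 0, 0, 0, 0, 0.29, -1], [0, 0, 0, 0, 0, 0.3, -1], [0, 0, 0, 0, 0, 0.3, -1]],
  ],
)

```text
time: 5.75
ee_pos: [0.5346, -0.0556, 0.1129]
tcp_rot: [[0.99, -0.138, 0.001], [-0.138, -0.99, 0.001], [0.001, -0.001, -1.0]]
ft_force: [-3.4, 3.4, 13.3]
width: -0.002
grip_force: 6.7
```

Emit:
arm_command(
  targets=[
    [[0, 0, 0, 0, 0, 0.006, -1], [0, 0, 0, 0, 0, 0.01, -1], [0, 0, 0, 0, 0, 0.01, -1]],
  ],
)

```text
time: 6.05
ee_pos: [0.5346, -0.0556, 0.1125]
tcp_rot: [[0.99, -0.139, 0.002], [-0.139, -0.99, 0.001], [0.002, -0.001, -1.0]]
ft_force: [-8.7, 4.9, 34.1]
width: 0.004
grip_force: 16.6
```

Emit:
arm_command(
  targets=[
    [[0, 0, 0, 0, 0, -0.08, -1], [0, 0, 0, 0, 0, -0.18, -1], [0, 0, 0, 0, 0, -0.28, -1], [0, 0, 0, 0.13, 0.01, -0.3, -1], [0, 0, 0, 0.28, 0.01, -0.3, -1], [0, 0, 0, 0.405, 0.01, -0.3, -1], [0, 0, 0, 0.405, 0.01, -0.3, -1], [0, 0, 0, 0.405, 0.01, -0.3, -1]],
  ],
)

```text
time: 6.85
ee_pos: [0.6342, -0.0736, 0.1835]
tcp_rot: [[0.99, -0.14, -0.0], [-0.14, -0.99, -0.001], [0.0, 0.001, -1.0]]
ft_force: [0.3, -0.0, 0.2]
width: -0.002
grip_force: 0.0
```

```bash
python3 - <<'E'
from h import *
snap('side','s3'); im,W=cloud('s3')
b=im[140:280,200:440,::-1]; cv2.imwrite('pics/c3.png',cv2.resize(b,(800,467),interpolation=cv2.INTER_CUBIC))
# bar top heights from side depth near known xy
m=(abs(W[...,0]-.535)<.006)&(abs(W[...,1]+.057)<.025)&(W[...,2]>.08)&(W[...,2]<.11)
print(m.sum(),np.median(W[m],0).round(4))
im,W=cloud('s2');m=(abs(W[...,0]-.535)<.006)&(abs(W[...,1]+.057)<.025)&(W[...,2]>.08)&(W[...,2]<.11)
print(m.sum(),np.median(W[m],0).round(4))
E
```

```text
64 [ 0.5347 -0.0583  0.0916]
65 [ 0.5351 -0.059   0.099 ]
```

View pics/c3.png

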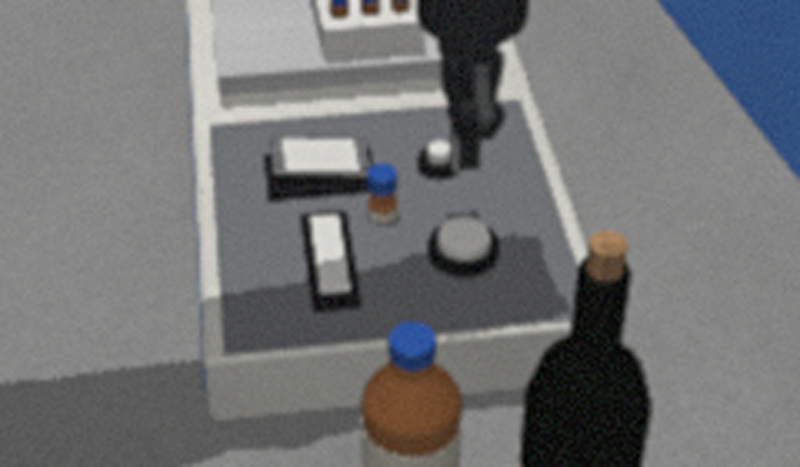

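The bar is down, the vial is upright at (382,195), and the fingers hover above the start button at (464,240). Next I press start.

Emit:
arm_command(
  targets=[
    [[0, 0, 0, 0, 0, 0.08, -1], [0, 0, 0, 0, 0, 0.16, -1], [0, 0, 0, 0, 0, 0.22, -1], [0, 0, 0, 0, 0, 0.25, -1], [0, 0, 0, 0, 0, 0.265, -1], [0, 0, 0, 0, 0, 0.28, -1], [0, 0, 0, 0, 0, 0.287, -1], [0, 0, 0, 0, 0, 0.294, -1], [0, 0, 0, 0, 0, 0.294, -1]],
  ],
)

```text
time: 7.8
ee_pos: [0.6335, -0.0729, 0.113]
tcp_rot: [[0.99, -0.139, -0.001], [-0.139, -0.99, 0.0], [-0.001, 0.0, -1.0]]
ft_force: [-7.9, 0.5, 16.6]
width: -0.004
grip_force: 8.6
```

Emit:
arm_command(
  targets=[
    [[0, 0, 0, 0, 0, 0.004, -1], [0, 0, 0, 0, 0, 0.008, -1], [0, 0, 0, 0, 0, 0.008, -1]],
  ],
)

```text
time: 8.1
ee_pos: [0.6335, -0.073, 0.1128]
tcp_rot: [[0.99, -0.139, -0.0], [-0.139, -0.99, 0.0], [-0.0, 0.0, -1.0]]
ft_force: [-12.3, 1.6, 29.0]
width: 0.002
grip_force: 14.3
```

The start button is at its stop: the tip is at 0.091 m and the force rises with no further travel. I lift away and check.

Emit:
arm_command(
  targets=[
    [[0, 0, 0, 0, 0, -0.05, -1], [0, 0, 0, 0, 0, -0.15, -1], [0, 0, 0, 0, 0, -0.3, -1], [0, 0, 0, 0, 0, -0.45, -1], [0, 0, 0, 0, 0, -0.6, -1], [0, 0, 0, -0.2, 0, -0.7, -1], [0, 0, 0, -0.4, 0, -0.7, -1], [0, 0, 0, -0.55, 0, -0.7, -1], [0, 0, 0, -0.55, 0, -0.7, -1], [0, 0, 0, -0.55, 0, -0.7, -1]],
  ],
)

```text
time: 9.1
ee_pos: [0.4984, -0.0538, 0.2845]
tcp_rot: [[0.99, -0.139, 0.003], [-0.139, -0.99, -0.0], [0.003, -0.0, -1.0]]
ft_force: [1.1, -0.6, 0.1]
width: 0.001
grip_force: 0.0
```

```bash
python3 - <<'E'
from h import *
snap('side','s4'); snap('wrist','w4')
for t in('s4','w4'):
    im,W=cloud(t)
    for n,(x,y) in dict(bar=(.535,-.057),start=(.634,-.073),small=(.648,.032),far=(.584,.042),near=(.518,.049),vial=(.588,-.014)).items():
        m=(np.hypot(W[...,0]-x,W[...,1]-y)<.005)&(W[...,2]>.06)&(W[...,2]<.13)
        print(t,n,m.sum(),np.median(W[m][:,2]).round(4) if m.any() else None)
a=cv2.imread('pics/w4.png')[:300]; b=cv2.imread('pics/s4.png')[90:340,200:440]
cv2.imwrite('pics/c4.png',np.vstack([a,cv2.resize(b,(640,300),interpolation=cv2.INTER_CUBIC)]))
E
```

```text
s4 bar 8 0.0919
s4 start 10 0.0981
s4 small 8 0.0973
s4 far 7 0.0994
s4 near 10 0.0975
s4 vial 7 0.1208
w4 bar 78 0.091
w4 start 108 0.097
w4 small 109 0.097
w4 far 90 0.0991
w4 near 64 0.1082
w4 vial 106 0.1198
```

View pics/c4.png

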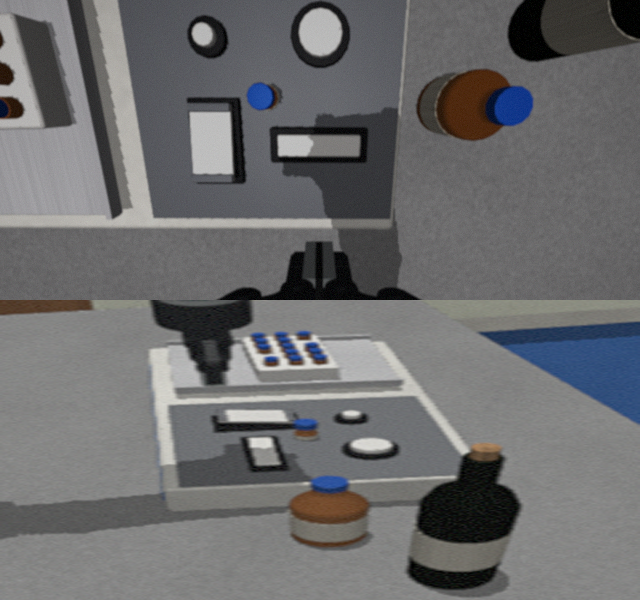

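The pictures and heights agree. The rocker is tipped (far ridge 24 mm above the deck), the bar is down (16 mm), and both round buttons are up (22 mm). The vial, rack and bottles stand where they were, and the arm is clear.

```bash
python3 -c "
from cell import bot
print(bot.close_job())"
```

```text
the job is handed in; nothing more can be done
None
```

The shaker was started in the order asked, with the rocker tipped fully over, the bar key down and staying down, and the start button pressed to its stop and back up; the small button, vial, rack and bottles were left alone, and the job was handed in at about 9 s.

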